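Scrape the chips off the cleaning plate

TASK

Press the sprung gate at the end of the cleaning plate down until it clicks and stays down by itself. Then take the scraper block and, keeping it pressed firmly (without digging in) on the plate along the whole stroke, wipe all four steel chips over that end into the tray, touching the chips only with the scraper. Finally stand the scraper back upright on its rubber mat and let go; leave the gate down and do not disturb the tape roll, oil bottle, socket or screwdriver.

Things in the scene. Friction and masses are not known exactly. Their poses are not given: they have to be found in the camera images.
- station: fixed cleaning station: a dark steel plate on a blue foot, with a gate and a blue tray beyond its +x end. Origin under the plate's centre, at or up to 10 mm below the bench top. Its x axis is the wiping direction, towards gate and tray; z up. The plate is 170 mm along x (x -85 to +85), its flat top at z = 75 mm
- plate_mid (a point): centre of the plate's top surface; axes as the station's. The plate is open at its -x end; lips 8 mm high run along both long sides, 150 mm free between them (y -75 to +75 mm)
- tray_in (a point): centre of the floor of the open blue tray, at station x = 148, z = 4 mm; axes as the station's. Inside of the tray: station x 87 to 210, y -83 to +83, rim at station z = 50 mm
- gate (a joint): angle of the sprung steel gate, rad. 0 (start): it rises outward from the plate's +x end at 45 degrees and bars the way to the tray. It grows as it is pressed: level at 0.79, fully down at 1.75, a chute sloping 55 degrees down into the tray. Below about 1.35 a spring drives it back up; beyond, an over-centre detent pulls it down and holds it. It takes about 3 to 8 N
- gate_hinge (a point): middle of the gate's hinge line (along the station's y), at station x = 87, z = 73 mm
- gate_tab (a point): middle of the outer edge of the gate's thumb tab, 72 mm from the hinge line; moves with the gate. The gate is 4 mm thick, 150 mm wide and 58 mm long from the hinge; the tab, 44 mm wide, adds 14 mm at the middle
- scraper: scraper block: steel foot 30 mm (x) x 95 mm (y) x 14 mm, over it a wooden web 24 x 85 mm up to z = 24 mm, and a wooden grip 24 mm thick (x), 62 mm long (y), from z = 24 to 72 mm. Origin at the centre of its flat underside, z up; 0.22 kg. It stands on its mat; same shape either way round
- mat: fixed black rubber mat, 110 mm (x) x 140 mm (y), 4 mm thick; origin at the centre of its underside
- chip1: loose flat steel chip, about 24 x 16 mm, 6 mm thick, 13 g, on the plate; origin near the middle of its underside
- chip2: loose flat steel chip, about 20 x 18 mm, 6 mm thick, 13 g, on the plate; origin near the middle of its underside
- chip3: loose flat steel chip, about 21 x 19 mm, 6 mm thick, 13 g, on the plate; origin near the middle of its underside
- chip4: loose flat steel chip, about 19 x 19 mm, 6 mm thick, 13 g, on the plate; origin near the middle of its underside
- tape: roll of paper tape, 90 mm across, 30 mm high, lying flat; origin at the centre of its underside (leave alone)
- oil: yellow oil bottle, 64 mm across, 150 mm high, standing; origin at the centre of its underside (leave alone)
- socket: loose steel socket, 32 mm across, 45 mm high, standing; origin at the centre of its underside (leave alone)
- screwdriver: screwdriver lying on the bench, about 0.2 m long; its x axis runs along it towards the tip (leave alone)
There are look-alikes about, which are no part of the job. Several things look just like the mat: the one meant starts farthest to the robot's left.

How it is judged (in metres and radians):
On the way, in this order (a step that is already met when the one before it is completed fails the run):
1. the gate is pressed down past its detent and stays down (joint above 1.55 rad) (value of joint gate above 1.55 rad), for 0.3 s.
2. with the gate down, the scraper bears on the plate with more than 4 N, its middle in the rear half (station x below 0) (value of joint gate above 1.55 rad and contact force between scraper and station above 4 N and z of scraper in the frame of plate_mid between -0.004 and 0.006 m and y of scraper in the frame of plate_mid between -0.06 and 0.06 m and x of scraper in the frame of plate_mid below 0 m), for 0.2 s.
3. the scraper bears on the plate with more than 4 N near the gate end (station x above 30 mm) (value of joint gate above 1.55 rad and contact force between scraper and station above 4 N and z of scraper in the frame of plate_mid between -0.004 and 0.006 m and y of scraper in the frame of plate_mid between -0.06 and 0.06 m and x of scraper in the frame of plate_mid above 0.03 m), for 0.1 s.
4. all four chips lie in the tray (x of chip1 in the frame of station between 0.087 and 0.211 m and y of chip1 in the frame of station between -0.084 and 0.084 m and z of each of chip1, chip2, chip3, chip4 in the frame of station below 0.045 m and x of chip2 in the frame of station between 0.087 and 0.211 m and y of chip2 in the frame of station between -0.084 and 0.084 m and x of chip3 in the frame of station between 0.087 and 0.211 m and y of chip3 in the frame of station between -0.084 and 0.084 m and x of chip4 in the frame of station between 0.087 and 0.211 m and y of chip4 in the frame of station between -0.084 and 0.084 m), for 0.2 s.
At the end, for the whole second after the job is handed in: The gate is down in its detent (joint above 1.55 rad); all four chips are at rest inside the tray, below its rim; the scraper stands upright (within 0.1 rad) on its mat, its origin within 40 mm (mat x) and 45 mm (mat y) of the mat's centre, released and at rest (all of step 4 and value of joint gate above 1.55 rad and linear speed of each of chip1, chip2, chip3, chip4 below 0.03 m/s and x of scraper in the frame of mat between -0.04 and 0.04 m and y of scraper in the frame of mat between -0.045 and 0.045 m and angle between scraper's own z axis and vertical below 0.1 rad and z of scraper in the frame of mat below 0.01 m and linear speed of scraper below 0.02 m/s); the robot touches nothing.
It fails at once if the gripper's fingers or the arm touch a chip (contact force between any of the fingers, the arm and chip1 above 0.3 N or contact force between any of the fingers, the arm and chip2 above 0.3 N or contact force between any of the fingers, the arm and chip3 above 0.3 N or contact force between any of the fingers, the arm and chip4 above 0.3 N).
It fails at once if the scraper is driven into the plate with more than 80 N (contact force between scraper and station above 80 N).
It fails at once if a bystander (tape roll, oil bottle, socket, screwdriver) is moved by more than 25 mm (distance of any of tape, oil, socket, screwdriver from where it was at the start of the episode above 0.025 m).
It also fails if it takes over 72 s, if anything falls off the work surface, if the arm or the gripper's body presses on something with over 40 N, if the wrist force passes 120 N, or if a joint passes its speed limit or range.

ROBOT

A 6-joint arm with a two-finger parallel gripper is mounted at the origin on the work surface. World frame = base frame: x ahead of the robot, y to its left, z up, the work surface at z = 0. Lengths are in mm, angles in degrees, forces in N, time in s.
With the tool pointing down it reaches from about 275 to 725 mm from the base axis. Payload 5.6 kg.
Tool frame: the origin (TCP) lies at the centre of the arm's flange, where the gripper is bolted on; the fingertips stand 173 mm ahead of it and the grasp point (between the pads) lies 155 mm ahead of it; z points along the fingers, y is the line along which they close (so a half turn about z gives the same grasp; the last joint's range is limited). The gripper opens to 85 mm and grips with 20 to 120 N. Pads are 22 mm wide; open, the fingers measure 114 mm over their backs; the gripper's body (76 mm by 85 mm) begins 54 mm behind the grasp point. The pads swing forward as they close: fully open they stand 13 mm farther back than shut.
Start: joints at [-56.459, 14.616, 6.199, 0, -81.583, -16.306], TCP at [162.976, -525.293, 404.683] pointing down, gripper open.
Joint ranges: [-168.99, 168.99], [-69.2, 112.95], [-62.41, 85.93], [-164.36, 98.24], [-168.68, -3.75], [-174.98, 174.98]. Speed limits (degrees/s): [147.25, 147.25, 180, 180, 180, 180].

INTERFACE

Orientations are given as a 3x3 rotation matrix whose columns are the frame's x, y, z axes.
In Python, from station import r gives the robot as it stands.
- The arm moves only by the shell command python3 -m inch 'ROWS' [FORCE]. ROWS is a JSON object of lists of equal length, an entry for each row: "translation": the shift along the tool's x, y, z in m, a list of three; "dr": the turn, a rotation vector about the tool's x, y, z in rad, a list of three; "grip": the opening, from 0 (shut) to 1 (fully open). A call has 1 to 20 rows; each row shifts and turns the commanded pose from where the row before left it, along the tool's axes as they then stand; what a row does not reach is not made up. A row lasts 1/12 s, in which the tool goes at most 41.7 mm and 7.16 degrees, less where a joint would pass 70% of its speed; a pose out of reach is approached as far as the arm can. A call with a gripper value outside its range is refused whole. The fingers move at their own pace and stop on an object; FORCE is the grip in N (left out, the last holds). Time passes only in rows, so rows that do not move let the fingers close. It gives the time, the measured TCP pose, the force, the opening and the grip force at its end, in the units of the state.
- r.state(): the state, without advancing time (a new reading comes with each control period).
- r.camera(name): name is "side" or "top"; returns the picture (384x512x3 uint8, red, green, blue); there is no depth.
- r.camera_model(name): a dict with "fov_y" (degrees; the focal length in pixels is half the picture's height over the tangent of half this angle, whatever the lens; pixels are square), "cx", "cy" (the principal point, pixels), "xyz" and "orientation" of the camera in the world. Camera axes: x right, y down, z forward; pixel columns grow to the right and rows downward; lengths in mm; the calibration is good to about 2 mm. A picture is of the moment at which its call begins. camera_model takes no time and is no camera call.
- r.job_done(): hands the job in; it is judged then, once.
Trained networks look in the newest picture that a camera, given by its name, has taken for a name from the list of things; names that differ only in an ending like _2 or _b are one class to them, and where a whole thing is asked for, a point or a joint stands for the part that bears it (a point fixed in the world has none). Each returns a list of dicts, best first, with "score" (0 to 1); they miss things now and then, are a little off and sometimes report something else, mostly with a low value. They report only what shows in the picture. A call takes as long as a camera call. They do not tell look-alikes from the thing itself.
- r.boxes_of(camera, label): "point" ([x, y, z] in mm, in world coordinates, good to about 4 mm: the middle of the surface that is visible of it).
- r.trace(camera, label): "mask" (384x512 bool, what is visible of it).
The state is a dict: "time_s": time; "joint_pos": joint angles; "qd": joint speeds; "tau": joint torques, N m; "position": TCP position; "eef_rot": TCP orientation; "force": force on the tool from outside, world axes, zero at the start; "ft_torque": the same for the moment, N m; "grip_width": opening from 0.0 (shut) to 1.0 (fully open); "grasp_force": force on a finger pad.
Only numpy, scipy, OpenCV 4.12 (cv2) and the standard library are available. Lean on these libraries where they do the work, as an engineer would, in place of code of your own. Each camera call takes 0.05 s, during which the arm holds its last target. There are 200 camera calls.

## Working session

There is one attempt and no reset: what is moved stays moved. The work goes in short steps, Python scripts to look and compute and a shell command to move; the robot and the scene stay as the last step left them, time stands still between calls to the robot, and variables do not carry over. Pictures are saved under pics/ and viewed, at most 10 in all, crops included, and the job is handed in when it is done.

```bash
ls; mkdir -p pics; python3 - <<'E'
from station import r
import cv2,numpy as np
ims=[]
for c in ("top","side"):
    im=r.camera(c); ims.append(im); cv2.imwrite(f"pics/{c}0.png",cv2.cvtColor(im,cv2.COLOR_RGB2BGR))
    m=r.camera_model(c); print(c,m)
    for l in ["station","gate","gate_tab","scraper","mat","chip1","tape","oil","socket","screwdriver"]:
        print(l,[(np.round(d["point"]).tolist(),round(d["score"],2)) for d in r.boxes_of(c,l)])
s=r.state();print(s)
E
```

```text
pics
top {'fov_y': 46.61124229827853, 'cx': 254.2541162659665, 'cy': 191.59420213857416, 'xyz': array([ 274.46693314,  -89.46112783, 1481.76749964]), 'orientation': array([[ 0.02628259, -0.98523118,  0.16920031],
       [-0.99965125, -0.02633834,  0.00191528],
       [ 0.00256946, -0.16919164, -0.98557982]])}
station [([534.0, 40.0, 67.0], 0.92)]
gate [([526.0, -46.0, 86.0], 0.73)]
gate_tab [([530.0, -40.0, 93.0], 0.73)]
scraper [([511.0, 321.0, 74.0], 0.52)]
mat [([508.0, 318.0, 7.0], 0.69), ([360.0, -514.0, 91.0], 0.69), ([271.0, 210.0, 4.0], 0.59)]
chip1 []
tape [([531.0, -320.0, 28.0], 0.87), ([509.0, 322.0, 76.0], 0.59)]
oil [([365.0, -512.0, 94.0], 0.89)]
socket [([775.0, 152.0, 33.0], 0.62), ([530.0, -45.0, 90.0], 0.31)]
screwdriver [([744.0, -220.0, 21.0], 0.76)]
side {'fov_y': 42.82824898611575, 'cx': 253.84282398519812, 'cy': 190.5882082559287, 'xyz': array([ 399.1347829 , 1078.85664747,  867.70684609]), 'orientation': array([[-0.99580278, -0.04892332,  0.07735197],
       [-0.09150366,  0.55040091, -0.82987103],
       [-0.00197455, -0.83346587, -0.55256742]])}
station [([
[... 701 characters left out ...]
e-04,
       -8.15834416e+01, -1.63074025e+01]), 'qd': array([-0.05584317,  0.02718678,  0.02656919, -0.12806884, -0.04780235,
        0.10179503]), 'tau': array([-1.20721124e-03, -3.86412263e+01,  2.38068938e+01,  5.36811948e+00,
       -5.62647256e-04, -9.77435860e-06]), 'position': array([ 162.98530519, -525.30213387,  404.67021736]), 'eef_rot': array([[-9.55104708e-01, -2.96268454e-01, -1.54544874e-05],
       [-2.96268454e-01,  9.55104708e-01,  1.99802313e-05],
       [ 8.84114138e-06,  2.36618901e-05, -1.00000000e+00]]), 'force': array([-0.00735416, -0.17661779, -0.71891061]), 'ft_torque': array([0.02026478, 0.03150857, 0.06810353]), 'grasp_force': 0.0, 'grip_width': 1.002003911307131}
```

View pics.

View pics/top0.png

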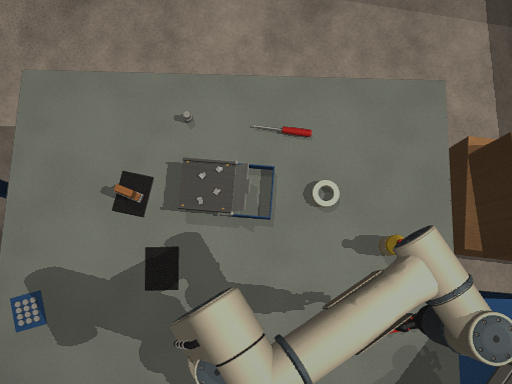

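View pics/side0.png

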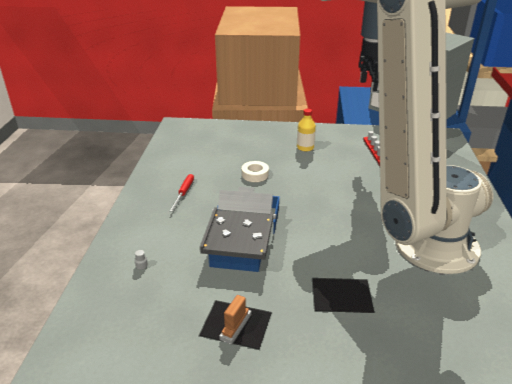

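The top view shows the plate at about (208,186), the gate at (240,188), the tray at (262,192) on the right (towards -y), the scraper at (128,193) on a dark mat, and the chips near (202,175), (219,169), (217,191) and (200,201). Mat candidates are (132,194), with the scraper on it and farthest left (y≈318), and (162,268) at y≈213. I choose the first; the blue dotted pad at (28,311) isn't one. The side view agrees. Next is a close crop.

```bash
cat > h.py <<'E'
from station import r
import cv2,numpy as np
def K(m):
    f=192/np.tan(np.radians(m["fov_y"]/2)); return f
def px2w(c,u,v,z):
    m=r.camera_model(c);f=K(m);d=m["orientation"]@np.array([(u-m["cx"])/f,(v-m["cy"])/f,1]);o=m["xyz"]
    return o+d*(z-o[2])/d[2]
def w2px(c,p):
    m=r.camera_model(c);f=K(m);q=m["orientation"].T@(np.asarray(p,float)-m["xyz"]);return np.array([m["cx"]+f*q[0]/q[2],m["cy"]+f*q[1]/q[2]])
E
python3 - <<'E'
from h import *
a=cv2.imread("pics/top0.png")[140:230,100:280]
cv2.imwrite("pics/crop1.png",cv2.resize(a,None,fx=4.4,fy=4.4,interpolation=cv2.INTER_CUBIC))
b=cv2.imread("pics/side0.png")[180:350,190:300]
cv2.imwrite("pics/crop2.png",cv2.resize(b,None,fx=3.5,fy=3.5,interpolation=cv2.INTER_CUBIC))
for c in("top","side"):
  r.camera(c)
  for l in("scraper","mat","station","gate"):
    for d in r.trace(c,l)[:3]:
        m=d["mask"].astype(np.uint8);ys,xs=np.nonzero(m)
        print(c,l,round(d["score"],2),m.sum(),np.round([xs.mean(),ys.mean()],1),np.round(cv2.minAreaRect(np.c_[xs,ys].astype(np.float32))[0],1),cv2.minAreaRect(np.c_[xs,ys].astype(np.float32))[1:],cv2.boxPoints(cv2.minAreaRect(np.c_[xs,ys].astype(np.float32))).round(1).tolist())
E
```

```text
top scraper 0.76 255 [128.  192.6] [128.1 192.8] ((28.887418746948242, 9.191452026367188), 23.198591232299805) [[113.0, 191.3000030517578], [116.5999984741211, 182.8000030517578], [143.1999969482422, 194.1999969482422], [139.60000610351562, 202.6999969482422]]
top mat 0.86 1021 [133.7 193.3] [133.  193.5] ((31.972095489501953, 40.95695114135742), 13.495734214782715) [[112.5999984741211, 209.60000610351562], [122.19999694824219, 169.8000030517578], [153.3000030517578, 177.3000030517578], [143.6999969482422, 217.10000610351562]]
top mat 0.61 1443 [161.6 268.3] [161.5 268.5] ((43.0, 33.0), 90.0) [[145.0, 247.0], [178.0, 247.0], [178.0, 290.0], [145.0, 290.0]]
top station 0.75 3491 [215.9 186. ] [225.8 188.1] ((91.78604125976562, 54.22785186767578), 5.906141757965088) [[177.3000030517578, 210.3000030517578], [182.89999389648438, 156.39999389648438], [274.20001220703125, 165.89999389648438], [268.6000061035156, 219.8000030517578]]
top gate 0.92 561 [241. 187.] [242.1 186.6] ((14.458388328552246, 45.93501281738281), 5.44033145904541) [[232.6999969482422, 208.8000030517578], [237.0, 163.100
[... 1159 characters left out ...]
1000061035156], [260.8999938964844, 350.5]]
side mat 0.53 154 [140.  259.4] [140.5 259. ] ((18.0, 9.0), 90.0) [[136.0, 250.0], [145.0, 250.0], [145.0, 268.0], [136.0, 268.0]]
side station 0.56 4736 [239.7 229.3] [239.1 229.6] ((66.15910339355469, 87.21949005126953), 17.878698348999023) [[194.1999969482422, 260.8999938964844], [221.0, 177.89999389648438], [284.0, 198.1999969482422], [257.20001220703125, 281.29998779296875]]
side gate 0.67 1120 [244.1 200.7] [244.3 199.1] ((52.32428741455078, 24.862699508666992), 4.969740390777588) [[217.10000610351562, 209.1999969482422], [219.3000030517578, 184.39999389648438], [271.3999938964844, 188.89999389648438], [269.20001220703125, 213.6999969482422]]
```

View pics/crop1.png

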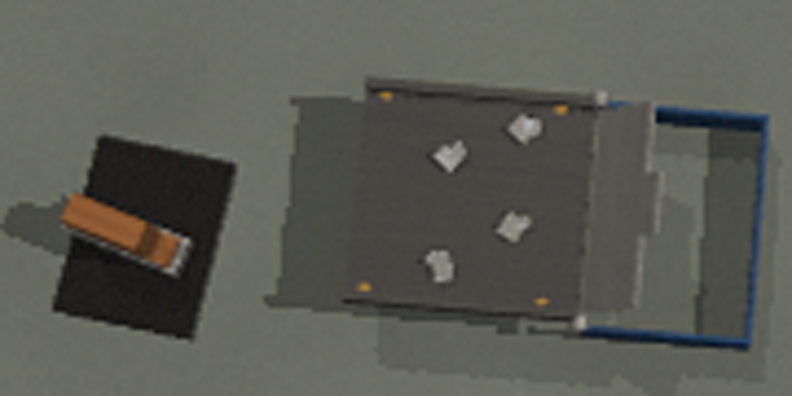

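View pics/crop2.png

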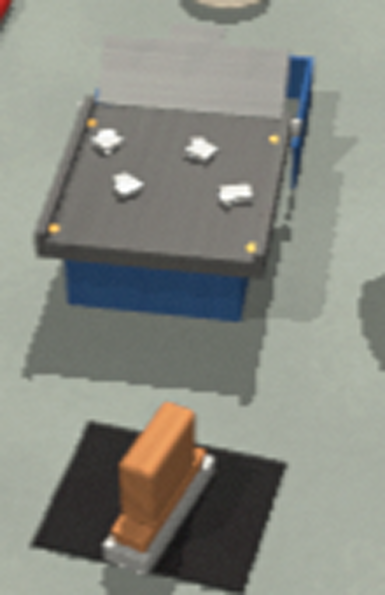

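Crop 1 confirms the scraper on the left mat (crop pixels 60-192, 195-275), and the gate raised at crop x 595-655. The four chips are at crop (450,156), (525,128), (514,226) and (440,265), spread wider than the scraper's 95 mm, so I'll make two overlapping strokes. Now I fit the poses.

```bash
cat > fit.py <<'E'
from h import *
from scipy.optimize import least_squares, minimize
T=lambda p:(100+p[0]/4.4,140+p[1]/4.4)
S=lambda p:(190+p[0]/3.5,180+p[1]/3.5)
g=58*np.sqrt(.5)
obs=[("top",T((367,78)),(-85,'w',83)),("top",T((345,300)),(-85,'-w',83)),("top",T((596,100)),(86,75,75)),("top",T((580,315)),(86,-75,75)),
("top",T((768,116)),('X','Y',50)),("top",T((750,349)),('X','-Y',50)),("top",T((656,103)),(87+g,75,73+g)),("top",T((637,308)),(87+g,-75,73+g)),
("side",S((38,236)),(-85,'w',83)),("side",S((268,250)),(-85,'-w',83)),("side",S((313,57)),('X','-Y',50)),("side",S((288,118)),(86,-75,75)),("side",S((97,100)),(86,75,75)),
("side",S((103,40)),(87+g,75,73+g)),("side",S((290,50)),(87+g,-75,73+g))]
def W(q,p):
    c,s=np.cos(q[3]),np.sin(q[3]);return np.array([q[0]+c*p[0]-s*p[1],q[1]+s*p[0]+c*p[1],q[2]+p[2]])
def res(q):
    d={'w':q[4],'-w':-q[4],'X':q[5],'Y':q[6],'-Y':-q[6]}
    return np.concatenate([w2px(c,W(q,[d.get(e,e) for e in p]))-uv for c,uv,p in obs])
s=least_squares(res,[530,40,-5,-np.pi/2,80,213,86],loss="soft_l1",bounds=([300,-200,-11,-4,74,205,80],[800,300,1,0,90,225,95]))
print(np.round(s.x,2),"yaw",np.degrees(s.x[3])); print(np.round(res(s.x).reshape(-1,2),1).tolist())
q=s.x
for n,u in zip("abcd",[(450,156),(525,128),(514,226),(440,265)]):
    p=px2w("top",*T(u),q[2]+81)-q[:3];c,s_=np.cos(q[3]),np.sin(q[3]);print(n,np.round([c*p[0]+s_*p[1],-s_*p[0]+c*p[1]]))
# scraper silhouette
boxes=[(15,47.5,0,14),(12,42.5,14,24),(12,31,24,72)]
M={}
for c in("top","side"):
    r.camera(c);t=[d["mask"] for d in r.trace(c,"scraper")];M[c]=[m for m in t if 100<m.sum()<1500][0]
def sil(c,v):
    im=np.zeros((384*4,512*4),np.uint8)
    for a,b,z0,z1 in boxes:
        P=np.array([(w2px(c,W([v[0],v[1],4,v[2]],(sx*a,sy*b,z)))*4+1.5) for sx in(-1,1) for sy in(-1,1) for z in(z0,z1)])
        cv2.fillConvexPoly(im,cv2.convexHull(P.round().astype(np.int32)),255)
    return cv2.resize(im,(512,384),interpolation=cv2.INTER_AREA)/255.
cost=lambda v:sum(np.abs(sil(c,[v[0],v[1],v[2]/50])-M[c]).sum()/M[c].sum() for c in M)
for y0 in(-20,-30):
    b=minimize(cost,[511,325,50*np.radians(y0)],method="Nelder-Mead",options=dict(initial_simplex=[[500,315,50*np.radians(y0)],[525,320,50*np.radians(y0)],[505,340,50*np.radians(y0)],[510,325,50*np.radians(y0+15)]]))
    print("scraper",b.x[:2],np.degrees(b.x[2]/50),b.fun)
r.camera("top");m=r.trace("top","mat")[0]["mask"].astype(np.uint8);ys,xs=np.nonzero(m)
for p in cv2.boxPoints(cv2.minAreaRect(np.c_[xs,ys].astype(np.float32))): print("mat",px2w("top",*p,4)[:2].round())
E
python3 fit.py
```

```text
[533.21  65.6  -11.    -1.62  82.95 212.53  87.76] yaw -92.9432873264015
[[0.0, 0.5], [-0.4, 0.5], [0.3, 2.4], [-0.0, -0.9], [-0.2, -0.3], [0.2, -0.8], [-0.6, -0.0], [-0.1, 0.1], [-0.1, -1.5], [-0.3, 0.6], [0.3, -0.1], [-1.4, 0.1], [0.1, 0.8], [0.8, -1.8], [-0.0, -0.5]]
a [-19.  31.]
b [34. 56.]
c [ 33. -17.]
d [-18. -50.]Traceback (most recent call last):
  File "fit.py", line 33, in <module>
    b=minimize(cost,[511,325,50*np.radians(y0)],method="Nelder-Mead",options=dict(initial_simplex=[[500,315,50*np.radians(y0)],[525,320,50*np.radians(y0)],[505,340,50*np.radians(y0)],[510,325,50*np.radians(y0+15)]]))
    res = _minimize_neldermead(fun, x0, args, callback, bounds=bounds,
                               **options)
    fxcc = func(xcc)
    fx = function(np.copy(x), *(wrapper_args + args))
  File "fit.py", line 31, in <lambda>
    cost=lambda v:sum(np.abs(sil(c,[v[0],v[1],v[2]/50])-M[c]).sum()/M[c].sum() for c in M)
                  ~~~^^^^^^^^^^^^^^^^^^^^^^^^^^^^^^^^^^^^^^^^^^^^^^^^^^^^^^^^^^^^^^^^^^^^^
  File "fit.py", line 31, in <genexpr>
    cost=lambda v:sum(np.abs(sil(c,[v[0],v[1],v[2]/50])-M[c]).sum()/M[c].sum() for c in M)
                             ~~~^^^^^^^^^^^^^^^^^^^^^^^
  File "fit.py", line 28, in sil
    P=np.array([(w2px(c,W([v[0],v[1],4,v[2]],(sx*a,sy*b,z)))*4+1.5) for sx in(-1,1) for sy in(-1,1) for z in(z0,z1)])
                 ~~~~^^^^^^^^^^^^^^^^^^^^^^^^^^^^^^^^^^^^^^^
  File "h.py", line 9, in w2px
    m=r.camera_model(c);f=K(m);q=m["orientation"].T@(np.asarray(p,float)-m["xyz"]);return np.array([m["cx"]+f*q[0]/q[2],m["cy"]+f*q[1]/q[2]])
ValueError: time passes only in moves, steps and waits
```

```bash
sed -i 's/^def K/_M={}\ndef cm(c):\n    if c not in _M:_M[c]=r.camera_model(c)\n    return _M[c]\ndef K/; s/m=r.camera_model(c)/m=cm(c)/' h.py; python3 fit.py
```

```text
[533.21  65.6  -11.    -1.62  82.95 212.53  87.76] yaw -92.9432873264015
[[0.0, 0.5], [-0.4, 0.5], [0.3, 2.4], [-0.0, -0.9], [-0.2, -0.3], [0.2, -0.8], [-0.6, -0.0], [-0.1, 0.1], [-0.1, -1.5], [-0.3, 0.6], [0.3, -0.1], [-1.4, 0.1], [0.1, 0.8], [0.8, -1.8], [-0.0, -0.5]]
a [-19.  31.]
b [34. 56.]
c [ 33. -17.]
d [-18. -50.]
scraper [511.51942393 333.29621468] -18.991930721872553 0.3012375386251411
scraper [511.39416355 334.10097667] -20.047354151605155 0.2969704117254815
mat [337. 268.]
mat [340. 160.]
mat [201. 152.]
mat [199. 259.]
```

```bash
python3 -m inch '{"translation":[[-0.02425,0.01678,0.0035],[-0.02425,0.01678,0.0035],[-0.02425,0.01678,0.0035],[-0.02425,0.01678,0.0035],[-0.02425,0.01678,0.0035],[-0.02425,0.01678,0.0035],[-0.02425,0.01678,0.0035],[-0.02425,0.01678,0.0035],[-0.02425,0.01678,0.0035],[-0.02425,0.01678,0.0035],[-0.02425,0.01678,0.0035],[-0.02425,0.01678,0.0035],[-0.02425,0.01678,0.0035],[-0.02425,0.01678,0.0035],[-0.02425,0.01678,0.0035],[-0.02425,0.01678,0.0035],[-0.02425,0.01678,0.0035],[-0.02425,0.01678,0.0035],[-0.02425,0.01678,0.0035],[-0.02425,0.01678,0.0035]],"dr":[[0,0,0],[0,0,0],[0,0,0],[0,0,0],[0,0,0],[0,0,0],[0,0,0],[0,0,0],[0,0,0],[0,0,0],[0,0,0],[0,0,0],[0,0,0],[0,0,0],[0,0,0],[0,0,0],[0,0,0],[0,0,0],[0,0,0],[0,0,0]],"grip":[0,0,0,0,0,0,0,0,0,0,0,0,0,0,0,0,0,0,0,0]}' 60
```

```text
time_s: 3.77
position: [527.5, -59.7, 334.7]
eef_rot: [[-0.955, -0.297, 0.0], [-0.297, 0.955, -0.0], [-0.0, -0.0, -1.0]]
force: [0.3, -0.5, 1.1]
grip_width: 0.0
grasp_force: 0.0
```

```bash
python3 -m inch '{"translation":[[0,0,0.01],[0,0,0.01],[0,0,0.01],[0,0,0.008],[0,0,0.008],[0,0,0.008],[0,0,0.008],[0,0,0.008],[0,0,0.008],[0,0,0.008],[0,0,0.008],[0,0,0.008],[0,0,0.008],[0,0,0.008],[0,0,0.006],[0,0,0]],"dr":[[0,0,0],[0,0,0],[0,0,0],[0,0,0],[0,0,0],[0,0,0],[0,0,0],[0,0,0],[0,0,0],[0,0,0],[0,0,0],[0,0,0],[0,0,0],[0,0,0],[0,0,0],[0,0,0]],"grip":[0,0,0,0,0,0,0,0,0,0,0,0,0,0,0,0]}' 60
python3 - <<'E'
from h import *
print(r.state()["force"]);im=r.camera("top");jm=r.camera("side")
print([np.round(d["point"]) for d in r.boxes_of("side","gate_tab")])
a=cv2.cvtColor(np.hstack([im[120:250,150:310],jm[160:290,180:340]]),cv2.COLOR_RGB2BGR)
cv2.imwrite("pics/gate1.png",cv2.resize(a,None,fx=2.5,fy=2.5))
E
```

```text
time_s: 5.1
position: [525.9, -61.0, 208.5]
eef_rot: [[-0.955, -0.296, -0.004], [-0.296, 0.955, 0.0], [0.004, 0.001, -1.0]]
force: [-0.2, 0.2, -0.7]
grip_width: -0.004
grasp_force: 0.0
[-0.18815363  0.23378712 -0.72159431]
[array([538.,  89.,  68.]), array([ 501., -299.,   26.]), array([777., 165.,  22.])]
```

View pics/gate1.png

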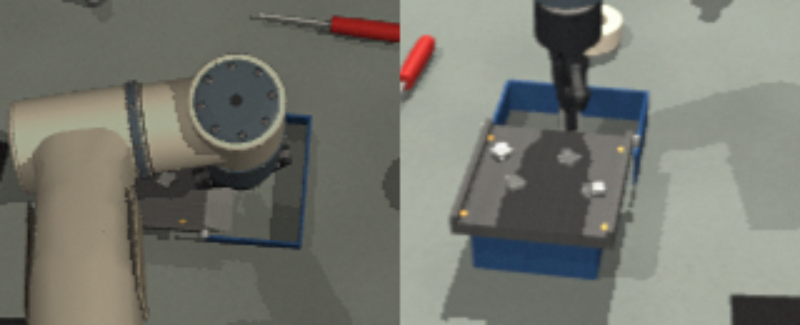

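The gate is off the finger: force is back to zero and the chute lies down inside the tray at crop (570,110). Next the scraper.

```bash
python3 -m inch '{"translation":[[0,0,-0.035],[0,0,-0.035],[0,0,-0.035],[-0.00733,0.02729,0],[-0.00733,0.02729,0],[-0.00733,0.02729,0],[-0.00733,0.02729,0],[-0.00733,0.02729,0],[-0.00733,0.02729,0],[-0.00733,0.02729,0],[-0.00733,0.02729,0],[-0.00733,0.02729,0],[-0.00733,0.02729,0],[-0.00733,0.02729,0],[-0.00733,0.02729,0],[-0.00733,0.02729,0],[-0.00733,0.02729,0],[0,0,0]],"dr":[[0,0,0],[0,0,0],[0,0,0],[0,0,0],[0,0,0],[0,0,0],[0,0,0],[0,0,0],[0,0,0],[0,0,0],[0,0,0],[0,0,0],[0,0,0],[0,0,0],[0,0,0],[0,0,0],[0,0,0],[0,0,0]],"grip":[0,0,0,1,1,1,1,1,1,1,1,1,1,1,1,1,1,1]}' 60
python3 -c "
from h import *
print(r.state()['joint_pos'].round())
p=px2w('top',133,193.5,4);print(p)"
```

```text
time_s: 6.75
position: [511.1, 338.4, 315.5]
eef_rot: [[-0.954, -0.299, 0.001], [-0.299, 0.954, 0.001], [-0.001, 0.001, -1.0]]
force: [0.4, -1.0, 0.1]
grip_width: 0.999
grasp_force: 0.0
[  48.   24.    6.   -0.  -72. -121.]
[510.78521268 320.42273107   4.        ]
```

```bash
python3 -m inch '{"translation":[[0,0,0],[0,0,0],[0,0,0],[0,0,0],[0,0,0],[0,0,0],[0,0,0],[0,0,0],[0,0,0],[0,0,0]],"dr":[[0,0,-0.0994],[0,0,-0.0994],[0,0,-0.0994],[0,0,-0.0994],[0,0,-0.0994],[0,0,-0.0994],[0,0,-0.0994],[0,0,-0.0994],[0,0,-0.0994],[0,0,0]],"grip":[1,1,1,1,1,1,1,1,1,1]}' 60
python3 - <<'E'
from h import *
jm=r.camera("side");s=r.state()
print(s["eef_rot"].round(3),s["position"])
a=cv2.cvtColor(jm[200:370,160:310],cv2.COLOR_RGB2BGR)
cv2.imwrite("pics/grasp1.png",cv2.resize(a,None,fx=3.5,fy=3.5))
E
```

```text
time_s: 7.58
position: [511.6, 334.1, 316.2]
eef_rot: [[-0.364, -0.932, 0.001], [-0.932, 0.364, 0.0], [-0.001, -0.0, -1.0]]
force: [0.3, -1.8, 0.5]
grip_width: 1.0
grasp_force: 0.0
[[-0.368 -0.93   0.   ]
 [-0.93   0.368  0.   ]
 [-0.001 -0.    -1.   ]] [511.60918624 334.0995521  316.09353251]
```

View pics/grasp1.png

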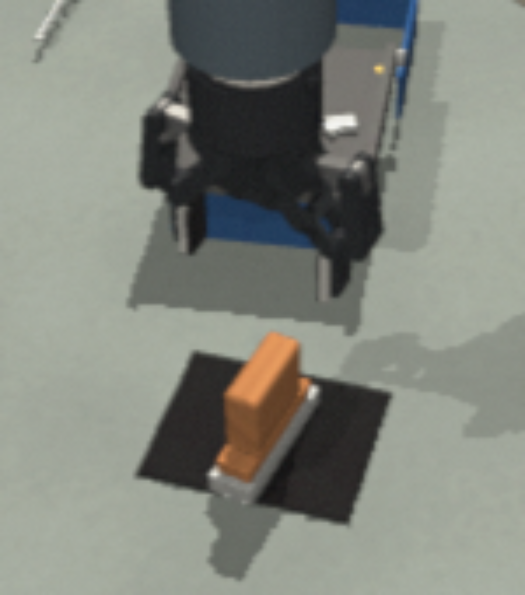

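The open jaws, at crop (185,230) and (330,280), line up over the scraper's grip at (262,390).

```bash
python3 -m inch '{"translation":[[0,0,0.02],[0,0,0.02],[0,0,0.02],[0,0,0.015],[0,0,0.012],[0,0,0.01],[0,0,0.008],[0,0,0.005],[0,0,0],[0,0,0],[0,0,0],[0,0,0],[0,0,0],[0,0,0],[0,0,0],[0,0,0],[0,0,0]],"dr":[[0,0,0],[0,0,0],[0,0,0],[0,0,0],[0,0,0],[0,0,0],[0,0,0],[0,0,0],[0,0,0],[0,0,0],[0,0,0],[0,0,0],[0,0,0],[0,0,0],[0,0,0],[0,0,0],[0,0,0]],"grip":[1,1,1,1,1,1,1,1,1,0,0,0,0,0,0,0,0]}' 100
```

```text
time_s: 9.05
position: [511.8, 334.3, 206.3]
eef_rot: [[-0.367, -0.93, 0.001], [-0.93, 0.367, 0.001], [-0.001, -0.001, -1.0]]
force: [0.1, -1.3, 5.3]
grip_width: 0.27
grasp_force: 98.5
```

```bash
python3 -m inch '{"translation":[[0,0,-0.01],[0,0,-0.02],[0,0,-0.03],[0,0,-0.03],[0,0,-0.03],[0.01726,-0.01207,0],[0.01726,-0.01207,0],[0.01726,-0.01207,0],[0.01726,-0.01207,0],[0.01726,-0.01207,0],[0.01726,-0.01207,0],[0.01726,-0.01207,0],[0.01726,-0.01207,0],[0.01726,-0.01207,0],[0.01726,-0.01207,0]],"dr":[[0,0,0],[0,0,0],[0,0,0],[0,0,0],[0,0,0],[0,0,0],[0,0,0],[0,0,0],[0,0,0],[0,0,0],[0,0,0],[0,0,0],[0,0,0],[0,0,0],[0,0,0]],"grip":[0,0,0,0,0,0,0,0,0,0,0,0,0,0,0]}' 100
python3 -m inch '{"translation":[[0,0,0],[0,0,0],[0,0,0],[0,0,0],[0,0,0],[0,0,0],[0,0,0],[0,0,0],[0,0,0],[0,0,0],[0,0,0],[0,0,0],[0,0,0],[0,0,0]],"dr":[[0,0,0.104],[0,0,0.104],[0,0,0.104],[0,0,0.104],[0,0,0.104],[0,0,0.104],[0,0,0.104],[0,0,0.104],[0,0,0.104],[0,0,0.104],[0,0,0.104],[0,0,0.104],[0,0,0],[0,0,0]],"grip":[0,0,0,0,0,0,0,0,0,0,0,0,0,0]}' 100
python3 - <<'E'
from h import *
jm=r.camera("side")
g=r.trace("side","gate");print([(d["score"],d["mask"].sum()) for d in g])
a=cv2.cvtColor(jm[150:300,160:310],cv2.COLOR_RGB2BGR)
cv2.imwrite("pics/plate1.png",cv2.resize(a,None,fx=4,fy=4))
E
```

```text
time_s: 10.3
position: [560.3, 128.4, 325.3]
eef_rot: [[-0.367, -0.93, -0.002], [-0.93, 0.367, -0.0], [0.001, 0.002, -1.0]]
force: [-0.3, 0.2, -2.5]
grip_width: 0.271
grasp_force: 98.3
time_s: 11.47
position: [560.3, 129.4, 325.4]
eef_rot: [[-0.999, 0.05, -0.001], [0.05, 0.999, -0.0], [0.001, -0.0, -1.0]]
force: [0.1, -0.3, -3.1]
grip_width: 0.269
grasp_force: 98.4
[(0.3, np.int64(200))]
```

View pics/plate1.png

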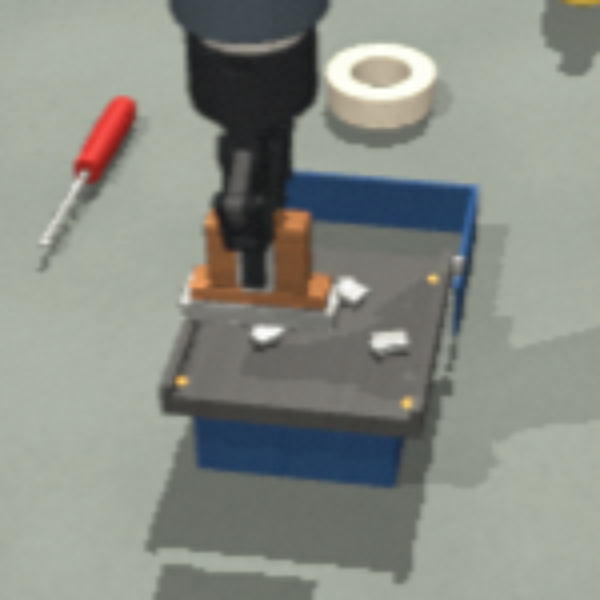

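```bash
python3 - <<'E'
from h import *
q=[533.2,65.6,-10,np.radians(-92.94)]
def W(p):
    c,s=np.cos(q[3]),np.sin(q[3]);return np.array([q[0]+c*p[0]-s*p[1],q[1]+s*p[0]+c*p[1],p[2]])
f=lambda p:((w2px("side",W(p))-[160,150])*4).round(1)
print("foot",f((-80,71.5,123)),f((-80,-23.5,123)))
for z in(65,70,75): print(z,f((-85,83,z+8)),f((-85,-83,z+8)),f((-85,75,z)),f((-85,-75,z)))
E
```

```text
foot [178.  316.2] [330.3 329.7]
65 [162.9 382.4] [425.3 406.7] [176.1 393.3] [412.3 415.4]
70 [162.4 376.2] [425.3 400.5] [175.6 387.2] [412.4 409.2]
75 [161.9 370. ] [425.4 394.3] [175.2 381.1] [412.4 403. ]
```

```bash
python3 -m inch '{"translation":[[0.001,0,0.01],[0.001,0,0.01],[0.001,0,0.01],[0.001,0,0.01],[0,0,0.005],[0,0,0.002],[0,0,0.002],[0,0,0]],"dr":[[0,0,0],[0,0,0],[0,0,0],[0,0,0],[0,0,0],[0,0,0],[0,0,0],[0,0,0]],"grip":[0,0,0,0,0,0,0,0]}' 100
```

```text
time_s: 12.23
position: [556.7, 129.6, 276.5]
eef_rot: [[-0.999, 0.052, 0.0], [0.052, 0.999, -0.0], [-0.0, -0.0, -1.0]]
force: [0.6, -0.3, -2.6]
grip_width: 0.269
grasp_force: 98.4
```

```bash
python3 -m inch '{"translation":[[0,0,0.002],[0,0,0.001],[0,0,0]],"dr":[[0,0,0],[0,0,0],[0,0,0]],"grip":[0,0,0]}' 100
```

```text
time_s: 12.48
position: [556.6, 129.6, 273.7]
eef_rot: [[-0.999, 0.053, 0.0], [0.053, 0.999, 0.0], [-0.0, 0.0, -1.0]]
force: [-0.7, 0.3, -3.1]
grip_width: 0.266
grasp_force: 98.4
```

```bash
python3 -m inch '{"translation":[[0,0,0.001],[0,0,0.001],[0,0,0]],"dr":[[0,0,0],[0,0,0],[0,0,0]],"grip":[0,0,0]}' 100;  python3 -m inch '{"translation":[[0,0,0.001],[0,0,0.001],[0,0,0]],"dr":[[0,0,0],[0,0,0],[0,0,0]],"grip":[0,0,0]}' 100
```

```text
time_s: 12.73
position: [556.5, 129.6, 271.5]
eef_rot: [[-0.999, 0.053, -0.0], [0.053, 0.999, -0.0], [0.0, -0.0, -1.0]]
force: [-0.0, 0.8, -2.3]
grip_width: 0.271
grasp_force: 98.4
time_s: 12.98
position: [556.6, 129.6, 270.2]
eef_rot: [[-0.999, 0.052, 0.001], [0.052, 0.999, 0.0], [-0.001, 0.0, -1.0]]
force: [-2.7, 0.2, 0.5]
grip_width: 0.274
grasp_force: 98.7
```

Touching down now (the downward load is being taken up).

```bash
python3 -m inch '{"translation":[[0,0,0.001],[0,0,0]],"dr":[[0,0,0],[0,0,0]],"grip":[0,0]}' 100;  python3 -m inch '{"translation":[[0,0,0.001],[0,0,0]],"dr":[[0,0,0],[0,0,0]],"grip":[0,0]}' 100; python3 -m inch '{"translation":[[0,0,0.001],[0,0,0]],"dr":[[0,0,0],[0,0,0]],"grip":[0,0]}' 100
python3 - <<'E'
from h import *
jm=r.camera("side");print(r.state()["ft_torque"])
a=cv2.cvtColor(jm[150:300,160:310],cv2.COLOR_RGB2BGR)
cv2.imwrite("pics/plate2.png",cv2.resize(a,None,fx=4,fy=4))
E
```

```text
time_s: 13.15
position: [556.5, 129.6, 270.2]
eef_rot: [[-0.999, 0.052, 0.001], [0.052, 0.999, 0.0], [-0.001, 0.0, -1.0]]
force: [-4.9, -0.6, 7.9]
grip_width: 0.269
grasp_force: 99.8
time_s: 13.32
position: [556.4, 129.6, 270.1]
eef_rot: [[-0.999, 0.052, 0.002], [0.052, 0.999, 0.0], [-0.002, 0.0, -1.0]]
force: [-7.0, 0.0, 13.3]
grip_width: 0.27
grasp_force: 100.6
time_s: 13.48
position: [556.4, 129.6, 270.1]
eef_rot: [[-0.999, 0.052, 0.002], [0.052, 0.999, 0.0], [-0.002, 0.0, -1.0]]
force: [-9.5, 0.0, 18.6]
grip_width: 0.269
grasp_force: 101.4
[ 0.05700721  3.63580929 -0.06354894]
```

View pics/plate2.png

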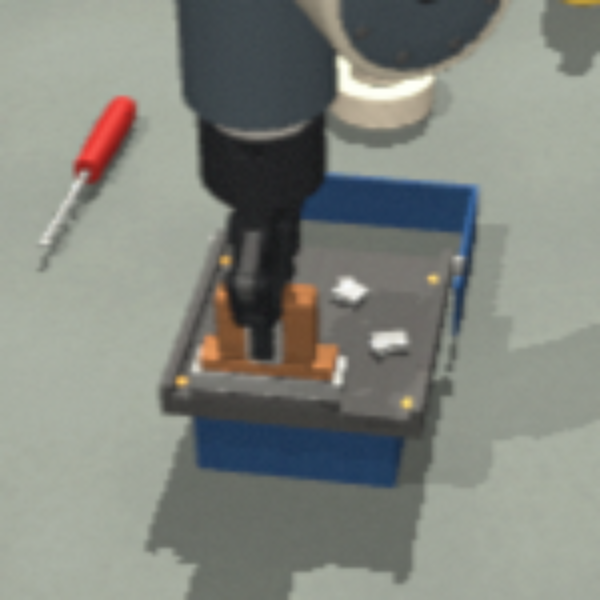

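The scraper is on the plate inside the lips, with its foot at crop (195-340, 365-405). The side force suggests a tilt, so I measure it from the orange web edge.

```bash
cat > tilt.py <<'E'
from h import *
import sys
def W(o,yaw,tilt,p):
    c,s=np.cos(tilt),np.sin(tilt); p=np.array([p[0],c*p[1]-s*p[2],s*p[1]+c*p[2]])
    c,s=np.cos(yaw),np.sin(yaw);return np.array(o)+[c*p[0]-s*p[1],s*p[0]+c*p[1],p[2]]
def chk(fn,o):
    h=cv2.resize(cv2.imread(fn),None,fx=.25,fy=.25,interpolation=cv2.INTER_AREA)
    b,g,rr=[h[...,i].astype(int) for i in range(3)]
    m=((rr-b>60)&(rr-g>30)).astype(np.uint8); m[:, :44]*=1
    n,l,st,_=cv2.connectedComponentsWithStats(m); 
    k=[i for i in range(1,n) if st[i,4]>30 and 45<=st[i,0]<90]
    mm=np.isin(l,k); print(st[k].tolist())
    cols=[c for c in range(h.shape[1]) if mm[:,c].any()]
    bot=np.array([[c+160,np.nonzero(mm[:,c])[0].max()+150.5] for c in cols]);top=np.array([[c+160,np.nonzero(mm[:,c])[0].min()+149.5] for c in cols])
    print("bot",bot[1:-1:4].tolist());print("top",top[1:-1:4].tolist())
    for tl in(-4,-2,0,2,4):
        f=lambda y,z,x=-12:w2px("side",W(o,np.radians(-92.94),np.radians(tl),(x,y,z))).round(1).tolist()
        print(tl,"bot",f(42.5,14),f(-42.5,14),"griptop",f(31,72),f(-31,72))
chk("pics/plate1.png",[560.3,129.4,123]);chk("pics/plate2.png",[556.4,129.6,67.8])
E
python3 tilt.py
```

```text
[[47, 53, 36, 24, 374]]
bot [[208.0, 223.5], [212.0, 224.5], [216.0, 224.5], [220.0, 225.5], [224.0, 225.5], [228.0, 225.5], [232.0, 225.5], [236.0, 226.5], [240.0, 226.5]]
top [[208.0, 217.5], [212.0, 202.5], [216.0, 212.5], [220.0, 222.5], [224.0, 223.5], [228.0, 222.5], [232.0, 202.5], [236.0, 202.5], [240.0, 218.5]]
-4 bot [206.2, 224.9] [240.3, 226.0] griptop [207.9, 205.7] [233.4, 206.3]
-2 bot [206.4, 224.5] [240.5, 226.5] griptop [208.9, 205.3] [234.5, 206.7]
0 bot [206.5, 224.0] [240.7, 227.0] griptop [209.9, 205.0] [235.5, 207.1]
2 bot [206.7, 223.5] [240.9, 227.5] griptop [210.9, 204.8] [236.6, 207.6]
4 bot [206.9, 223.1] [241.1, 228.0] griptop [211.9, 204.5] [237.6, 208.1]
[[50, 71, 34, 24, 344]]
bot [[211.0, 241.5], [215.0, 242.5], [219.0, 242.5], [223.0, 242.5], [227.0, 242.5], [231.0, 243.5], [235.0, 243.5], [239.0, 244.5]]
top [[211.0, 233.5], [215.0, 221.5], [219.0, 231.5], [223.0, 240.5], [227.0, 241.5], [231.0, 224.5], [235.0, 220.5], [239.0, 235.5]]
-4 bot [209.0, 242.5] [242.2, 243.7] griptop [210.7, 224.2] [235.6, 225.0]
-2 bot [209.1, 242.1] [242.5, 244.2] griptop [211.6, 223.9] [236.6, 225.4]
0 bot [209.3, 241.6] [242.7, 244.7] griptop [212.6, 223.6] [237.6, 225.8]
2 bot [209.4, 241.2] [242.9, 245.2] griptop [213.6, 223.4] [238.7, 226.3]
4 bot [209.6, 240.8] [243.0, 245.6] griptop [214.6, 223.2] [239.7, 226.7]
```

Web-edge slope matches zero tilt, and the position matches the model. First stroke.

```bash
python3 -m inch '{"translation":[[0,-0.004,0],[0,-0.008,0],[0,-0.008,0],[0,-0.008,0],[0,-0.008,0],[0,-0.008,0],[0,-0.008,0],[0,-0.008,0]],"dr":[[0,0,0],[0,0,0],[0,0,0],[0,0,0],[0,0,0],[0,0,0],[0,0,0],[0,0,0]],"grip":[0,0,0,0,0,0,0,0]}' 100
```

```text
time_s: 14.2
position: [555.6, 71.4, 270.3]
eef_rot: [[-0.999, 0.052, 0.01], [0.052, 0.999, 0.005], [-0.01, 0.006, -1.0]]
force: [0.9, 7.8, 10.9]
grip_width: 0.272
grasp_force: 99.9
```

```bash
python3 -m inch '{"translation":[[0,-0.008,0],[0,-0.008,0],[0,-0.008,0],[0,-0.008,0],[0,-0.008,0],[0,-0.008,0],[0,-0.008,0],[0,-0.008,0],[0,-0.008,0],[0,-0.008,0],[0,-0.006,0],[0,0,0]],"dr":[[0,0,0],[0,0,0],[0,0,0],[0,0,0],[0,0,0],[0,0,0],[0,0,0],[0,0,0],[0,0,0],[0,0,0],[0,0,0],[0,0,0]],"grip":[0,0,0,0,0,0,0,0,0,0,0,0]}' 100
```

```text
time_s: 15.2
position: [550.9, -15.7, 270.2]
eef_rot: [[-0.999, 0.053, 0.009], [0.053, 0.999, 0.003], [-0.009, 0.003, -1.0]]
force: [1.1, 4.1, 11.3]
grip_width: 0.271
grasp_force: 100.1
```

```bash
python3 -m inch '{"translation":[[0,0,-0.01],[0,0,-0.02],[0.0055,0.018,0],[0.0055,0.018,0],[0.0055,0.018,0],[0.0055,0.018,0],[0.0055,0.018,0],[0.0055,0.018,0],[0.0055,0.018,0],[0.0055,0.018,0],[0,0,0],[0,0,0]],"dr":[[0,0,0],[0,0,0],[0,0,0],[0,0,0],[0,0,0],[0,0,0],[0,0,0],[0,0,0],[0,0,0],[0,0,0],[0,0,0],[0,0,0]],"grip":[0,0,0,0,0,0,0,0,0,0,0,0]}' 100
python3 - <<'E'
from h import *
jm=r.camera("side");im=r.camera("top")
for c in("side","top"):print([(np.round(d["point"]).tolist(),round(d["score"],2)) for d in r.boxes_of(c,"chip1")])
a=cv2.cvtColor(np.hstack([jm[150:300,170:320]]),cv2.COLOR_RGB2BGR)
cv2.imwrite("pics/plate3.png",cv2.resize(a,None,fx=4,fy=4,interpolation=cv2.INTER_CUBIC))
E
```

```text
time_s: 16.2
position: [512.2, 130.6, 296.5]
eef_rot: [[-0.999, 0.051, -0.001], [0.051, 0.999, -0.001], [0.001, -0.001, -1.0]]
force: [-0.1, -0.5, -3.6]
grip_width: 0.269
grasp_force: 98.5
[]
[]
```

View pics/plate3.png

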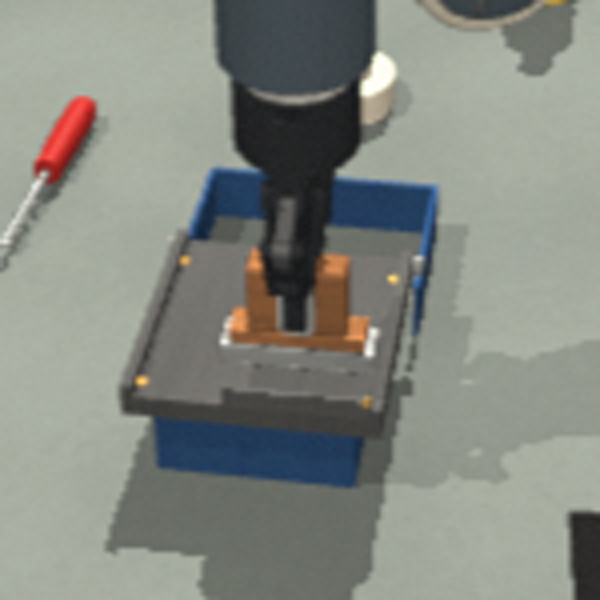

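Half of the plate is clear; the chips on the right are behind the scraper or already gone. Second stroke at y≈-22.

```bash
python3 -m inch '{"translation":[[-0.002,0,0.015],[0,0,0.007],[0,0,0.004],[0,0,0.002],[0,0,0.0015],[0,0,0],[0,0,0]],"dr":[[0,0,0],[0,0,0],[0,0,0],[0,0,0],[0,0,0],[0,0,0],[0,0,0]],"grip":[0,0,0,0,0,0,0]}' 100
```

```text
time_s: 16.98
position: [513.8, 129.1, 270.1]
eef_rot: [[-0.999, 0.052, -0.0], [0.052, 0.999, -0.001], [0.0, -0.001, -1.0]]
force: [-12.6, -1.6, 19.3]
grip_width: 0.266
grasp_force: 101.2
```

```bash
python3 -m inch '{"translation":[[0,-0.004,0],[0,-0.008,0],[0,-0.008,0],[0,-0.008,0],[0,-0.008,0],[0,-0.008,0],[0,-0.008,0],[0,-0.008,0],[0,-0.008,0],[0,-0.008,0],[0,-0.008,0],[0,-0.008,0],[0,-0.008,0],[0,-0.008,0],[0,-0.008,0],[0,-0.008,0],[0,-0.008,0],[0,-0.008,0],[0,-0.008,0],[0,-0.006,0]],"dr":[[0,0,0],[0,0,0],[0,0,0],[0,0,0],[0,0,0],[0,0,0],[0,0,0],[0,0,0],[0,0,0],[0,0,0],[0,0,0],[0,0,0],[0,0,0],[0,0,0],[0,0,0],[0,0,0],[0,0,0],[0,0,0],[0,0,0],[0,0,0]],"grip":[0,0,0,0,0,0,0,0,0,0,0,0,0,0,0,0,0,0,0,0]}' 100
```

```text
time_s: 18.65
position: [508.0, -23.6, 270.1]
eef_rot: [[-0.999, 0.053, 0.007], [0.053, 0.999, 0.003], [-0.007, 0.003, -1.0]]
force: [-0.5, 6.5, 9.3]
grip_width: 0.271
grasp_force: 100.1
```

```bash
python3 -m inch '{"translation":[[0,0,-0.01],[0,0,-0.02],[0,0,-0.025],[0.0011,0.0249,0],[0.0011,0.0249,0],[0.0011,0.0249,0],[0.0011,0.0249,0],[0.0011,0.0249,0],[0.0011,0.0249,0],[0.0011,0.0249,0],[0.0011,0.0249,0],[0.0011,0.0249,0],[0.0011,0.0249,0],[0.0011,0.0249,0],[0.0011,0.0249,0],[0.0011,0.0249,0],[0.0011,0.0249,0],[0,0,0]],"dr":[[0,0,0],[0,0,0],[0,0,0],[0,0,0],[0,0,0],[0,0,0],[0,0,0],[0,0,0],[0,0,0],[0,0,0],[0,0,0],[0,0,0],[0,0,0],[0,0,0],[0,0,0],[0,0,0],[0,0,0],[0,0,0]],"grip":[0,0,0,0,0,0,0,0,0,0,0,0,0,0,0,0,0,0]}' 100
python3 -m inch '{"translation":[[0,0,0],[0,0,0],[0,0,0],[0,0,0],[0,0,0],[0,0,0],[0,0,0],[0,0,0],[0,0,0],[0,0,0],[0,0,0],[0,0,0],[0,0,0],[0,0,0]],"dr":[[0,0,-0.104],[0,0,-0.104],[0,0,-0.104],[0,0,-0.104],[0,0,-0.104],[0,0,-0.104],[0,0,-0.104],[0,0,-0.104],[0,0,-0.104],[0,0,-0.104],[0,0,-0.104],[0,0,-0.104],[0,0,0],[0,0,0]],"grip":[0,0,0,0,0,0,0,0,0,0,0,0,0,0]}' 100
python3 - <<'E'
from h import *
jm=r.camera("side");im=r.camera("top");h=lambda a,b:cv2.cvtColor(a,cv2.COLOR_RGB2BGR)
for c in("side","top"):print([(np.round(d["point"]).tolist(),round(d["score"],2)) for d in r.boxes_of(c,"chip1")])
a=cv2.cvtColor(np.hstack([im[145:235,160:290],jm[150:240,190:320]]),cv2.COLOR_RGB2BGR)
cv2.imwrite("pics/plate4.png",cv2.resize(a,None,fx=3,fy=3,interpolation=cv2.INTER_CUBIC))
E
```

```text
time_s: 20.15
position: [509.0, 328.4, 321.5]
eef_rot: [[-0.999, 0.05, -0.001], [0.05, 0.999, -0.0], [0.001, -0.0, -1.0]]
force: [1.2, -0.1, -3.7]
grip_width: 0.268
grasp_force: 98.9
time_s: 21.32
position: [509.4, 324.6, 322.2]
eef_rot: [[-0.37, -0.929, -0.001], [-0.929, 0.37, -0.001], [0.001, 0.0, -1.0]]
force: [0.5, -0.4, -2.8]
grip_width: 0.272
grasp_force: 98.8
[]
[]
```

View pics/plate4.png

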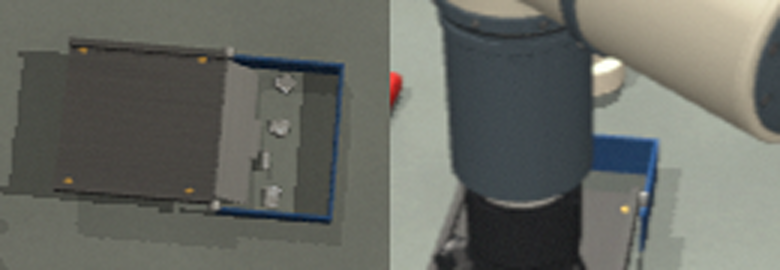

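All four chips are in the tray, at crop (285,84), (278,127), (262,160) and (272,195), and the plate is clear. Now I set the scraper down.

```bash
python3 -m inch '{"translation":[[0,0,0.02],[0,0,0.025],[0,0,0.025],[0,0,0.02],[0,0,0.01],[0,0,0.006],[0,0,0.004],[0,0,0.003],[0,0,0],[0,0,0]],"dr":[[0,0,0],[0,0,0],[0,0,0],[0,0,0],[0,0,0],[0,0,0],[0,0,0],[0,0,0],[0,0,0],[0,0,0]],"grip":[0,0,0,0,0,0,0,0,0,0]}' 100; python3 -m inch '{"translation":[[0,0,0.001],[0,0,0.001],[0,0,0]],"dr":[[0,0,0],[0,0,0],[0,0,0]],"grip":[0,0,0]}' 100
```

```text
time_s: 22.35
position: [509.7, 325.2, 210.2]
eef_rot: [[-0.367, -0.93, 0.001], [-0.93, 0.367, 0.001], [-0.001, -0.001, -1.0]]
force: [0.1, -0.3, -3.0]
grip_width: 0.269
grasp_force: 99.0
time_s: 22.6
position: [509.4, 325.0, 207.4]
eef_rot: [[-0.367, -0.93, 0.0], [-0.93, 0.367, 0.0], [-0.0, -0.0, -1.0]]
force: [-0.6, 0.1, -2.2]
grip_width: 0.27
grasp_force: 99.0
```

```bash
python3 -m inch '{"translation":[[0,0,0.001],[0,0,0]],"dr":[[0,0,0],[0,0,0]],"grip":[0,0]}' 100
```

```text
time_s: 22.77
position: [509.5, 325.0, 206.4]
eef_rot: [[-0.367, -0.93, 0.0], [-0.93, 0.367, 0.0], [-0.0, -0.0, -1.0]]
force: [0.3, 0.4, -3.0]
grip_width: 0.268
grasp_force: 99.1
```

```bash
python3 -m inch '{"translation":[[0,0,0.001],[0,0,0]],"dr":[[0,0,0],[0,0,0]],"grip":[0,0]}' 100; python3 -m inch '{"translation":[[0,0,0.001],[0,0,0]],"dr":[[0,0,0],[0,0,0]],"grip":[0,0]}' 100
```

```text
time_s: 22.93
position: [509.5, 325.0, 206.3]
eef_rot: [[-0.366, -0.93, 0.001], [-0.93, 0.366, 0.0], [-0.001, -0.001, -1.0]]
force: [-2.7, -0.7, 4.4]
grip_width: 0.269
grasp_force: 99.7
time_s: 23.1
position: [509.4, 325.0, 206.3]
eef_rot: [[-0.366, -0.931, 0.001], [-0.931, 0.366, 0.001], [-0.001, -0.001, -1.0]]
force: [-4.2, -2.3, 10.7]
grip_width: 0.27
grasp_force: 100.7
```

```bash
python3 -m inch '{"translation":[[0,0,-0.0015],[0,0,0],[0,0,0],[0,0,0],[0,0,0],[0,0,0],[0,0,0],[0,0,0],[0,0,0],[0,0,-0.01],[0,0,-0.02],[0,0,-0.03],[0,0,-0.03],[0,0,-0.03],[0,0,-0.03],[0,0,0],[0,0,0]],"dr":[[0,0,0],[0,0,0],[0,0,0],[0,0,0],[0,0,0],[0,0,0],[0,0,0],[0,0,0],[0,0,0],[0,0,0],[0,0,0],[0,0,0],[0,0,0],[0,0,0],[0,0,0],[0,0,0],[0,0,0]],"grip":[0,0,1,1,1,1,1,1,1,1,1,1,1,1,1,1,1]}' 100
python3 - <<'E'
from h import *
for c in("side","top"):
    r.camera(c)
    for l in("scraper","mat"): print(c,l,[(np.round(d["point"]).tolist(),round(d["score"],2)) for d in r.boxes_of(c,l)])
    for d in r.trace(c,"scraper")[:2]:
        ys,xs=np.nonzero(d["mask"]);print(d["score"],len(xs),cv2.minAreaRect(np.c_[xs,ys].astype(np.float32)))
E
```

```text
time_s: 24.52
position: [509.6, 325.1, 358.8]
eef_rot: [[-0.367, -0.93, 0.004], [-0.93, 0.367, 0.004], [-0.005, -0.002, -1.0]]
force: [0.5, -0.0, -1.5]
grip_width: 1.0
grasp_force: 0.0
side scraper [([509.0, 349.0, 42.0], 0.85)]
side mat [([268.0, 215.0, 4.0], 0.79), ([496.0, 334.0, 7.0], 0.63)]
0.84 870 ((234.98529052734375, 315.691162109375), (22.98080825805664, 48.19110107421875), 30.963754653930664)
top scraper [([506.0, 310.0, 74.0], 0.73), ([514.0, 318.0, 7.0], 0.58)]
top mat [([514.0, 321.0, 6.0], 0.69), ([271.0, 210.0, 8.0], 0.67), ([506.0, 314.0, 75.0], 0.26)]
0.85 273 ((130.58621215820312, 193.46551513671875), (30.857013702392578, 9.585370063781738), 23.198591232299805)
0.48 288 ((283.0899963378906, 129.3699951171875), (56.85138702392578, 8.34386157989502), 8.13010311126709)
```

The scraper stands upright on its mat, nothing is touching it, and the mask shape is the same as at the start. Handing in.

```bash
python3 -c "
from station import r
print(r.job_done())"
```

```text
the job is handed in; nothing more can be done
None
```

I handed the job in at about 25 s of the 72 s limit: the gate is latched down, all four chips are in the tray, and the scraper is released upright on its mat. The hand-in returned no verdict.

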